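Vent and loosen the compressor's filter ring

TASK

Vent the air filter by pressing its red bleed button fully in with a fingertip, and let it come back out. Then loosen the blue knurled ring by rolling a fingertip along its rim, anticlockwise seen from above, until the yellow mark has come round to the white pointer for the second time, and leave it there at the pointer. Push and roll only: nothing is picked up, and the bottle, the filter element and the screwdriver stay where they are.

Things in the scene. Friction and masses are not known exactly. Their poses are not given: they have to be found in the camera images.
- unit: Air filter unit, bolted to the bench, does not move. Dark steel base plate 170 x 300 x 12 mm (x, y, z); origin at the centre of its underside on the bench, z up. The ring's vertical axis is at x 0, y +60 mm and the bleed button's at x 0, y -95 mm in this frame; nothing on the plate outside the ring and the cap inside it is higher than 50 mm. An aluminium housing, 88 mm across, stands under the ring up to z 48 mm; brass ports leave it to -x and +y, none above z 44 mm
- ring_center (a point): Centre of the blue ring's top face, on its vertical axis, 77 mm above the bench. The ring is 26 mm tall (51 to 77 mm above the bench), 104 mm across with 24 upright round ribs 7 mm thick set on that circle 13.6 mm apart, so 111 mm over the ribs; a fixed grey cap 60 mm across stands 3 mm proud inside it, with a 4 mm nut on it. The finger can go all the way round the rim at the ring's height
- ring_mark (a point): The yellow mark on the ring: a 9 mm wide stripe, on the top face and down the side; this point is on the top face 50 mm from the axis and turns with the ring
- pointer (a point): Outer end of the fixed white pointer block with a red line (38 x 16 mm, its outer 28 mm seen from above, top 48 mm above the bench), 84 mm from the ring's axis on its +x side in the unit's frame; the line points at the axis
- ring (a joint): Turn of the ring in rad, growing anticlockwise seen from above (loosening). 0: mark at the pointer, fully tight (stop). It starts between 0.5 and 2.5, mark past the pointer; 6.283 is the first and 12.566 the second return of the mark to the pointer; stop at 15.7. Turns stiffly (about 0.10 N m, some 2 N at the rim) and stays where it is left
- bleed_top (a point): Centre of the top of the red bleed button, 36 mm across, 36 mm above the bench when out, in a black housing; pressed straight down
- bleed (a joint): Travel of the bleed button in m: 0 out, 0.008 fully in; a spring returns it, 6 N holds it fully in
- oil: Orange oil bottle with black cap, 56 mm across, 150 mm tall, loose, upright, origin at the centre of its underside; leave alone
- element: Spare paper filter element with black end caps, 66 mm across, 80 mm tall, loose, upright, origin at the centre of its underside; leave alone
- driver: Screwdriver with red handle lying on the bench along its x, loose; leave alone

How it is judged:
By the outcome, as a careful person would: the job done as asked, in the order asked, and still so for the second after the job is handed in, with the robot touching nothing.
It also fails if it takes over 58 s, if anything falls off the work surface, if the arm or the gripper's body presses on something with over 40 N, if the wrist force passes 120 N, or if a joint passes its speed limit or range.

ROBOT

A 6-joint arm with a two-finger parallel gripper is mounted at the origin on the work surface. World frame = base frame: x ahead of the robot, y to its left, z up, the work surface at z = 0. Lengths are in m, angles in rad, forces in N, time in s.
With the tool pointing down it reaches from about 0.275 to 0.875 m from the base axis. Payload 12.5 kg.
Tool frame: the origin (TCP) lies on the centre line of the jaws, within the pads' length; the fingertips stand 14 mm ahead of it and the grasp point (between the pads) lies 5 mm behind it; z points along the fingers, x is the direction in which the jaws open and shut, and the axes are right-handed (so a half turn about z gives the same grasp; the last joint's range is limited). The gripper opens to 85 mm and grips with 20 to 120 N. Pads are 22 mm wide; open, the fingers measure 114 mm over their backs; the gripper's body (76 mm by 85 mm) begins 54 mm behind the grasp point. The pads swing forward as they close: fully open they stand 13 mm farther back than shut.
Start: joints at [-1.343, 0.351, 1.652, -0, 1.139, -0.085], TCP at [0.169, -0.523, 0.245] pointing down, gripper open.
Joint ranges: [-2.75, 2.75], [-0.79, 2.1], [0.01, 2.65], [-1.57, 4.71], [0.07, 3.14], [-2.87, 2.87]. Speed limits (rad/s): [2.22, 2.22, 2.79, 3.14, 3.14, 3.14].

INTERFACE

Orientations are given as a unit quaternion [w, x, y, z].
In Python, from bench import sensors, optics, arm gives the robot as it stands.
- The arm moves only by the tool arm_command, never from a script. Its arguments are lists of equal length, an entry for each row: "fingers": the opening, from 0 (shut) to 1 (fully open); "slide": the shift along the world's x, y, z in units of 50 mm (1.0 is 50 mm), a list of three; "roll": the turn about the world's z in degrees. In form: {"fingers": [fingers, ...], "slide": [[x, y, z], ...], "roll": [roll, ...]}. A call has 1 to 10 rows; each row shifts and turns the commanded pose from where the row before left it; what a row does not reach is not made up. A row lasts 1/10 s, in which the tool goes at most 50 mm and 8.59 degrees, less where a joint would pass 70% of its speed; a pose out of reach is approached as far as the arm can. A call is refused whole if a number of a shift passes 1 or a number of a turn 8.59, either way. A call with a gripper value outside its range is refused whole. The fingers move at their own pace and stop on an object; "squeeze" is the grip in N (left out, the last holds). Time passes only in rows, so rows that do not move let the fingers close. It gives the time, the measured TCP pose, the force and the opening at its end, in the units of the state.
- sensors.get_obs(): the state, without advancing time (a new reading comes with each control period).
- optics.capture(name): name is "scene" or "top" or "wrist"; returns the picture (384x512x3 uint8, blue, green, red); there is no depth.
- optics.camera_model(name): a dict with "K" (3x3 intrinsics, pixels), "k1" (the pictures are not rectified: a ray, as slopes to the right and down, at radius r is drawn at 1 + k1 r^2 times it, then the intrinsics apply), "rvec" (rotation vector, rad) and "tvec" (3), from world to camera coordinates, as OpenCV has them; the wrist camera has in their place "tool_from_camera" (4x4, takes a point from camera to tool coordinates, whose origin is the TCP and whose axes are the tool frame's). Camera axes: x right, y down, z forward; pixel columns grow to the right and rows downward; lengths in m; the calibration is good to about 2 mm. A picture is of the moment at which its call begins: read the wrist's pose just before it. camera_model takes no time and is no camera call.
- arm.sign_off(): hands the job in, once; it reports no verdict.
The state is a dict: "t": time; "q": joint angles; "joint_vel": joint speeds; "joint_efforts": joint torques, N m; "tcp_pos": TCP position; "orientation": TCP orientation; "contact_force": force on the tool from outside, world axes, zero at the start; "moment": the same for the moment, N m; "finger_gap": opening from 0.0 (shut) to 1.0 (fully open).
Only numpy, scipy, OpenCV 4.12 (cv2) and the standard library are available. Lean on these libraries where they do the work, as an engineer would, in place of code of your own. Each camera call takes 0.05 s, during which the arm holds its last target. There are 200 camera calls.

## Working session

There is one attempt and no reset: what is moved stays moved. The work goes in short steps, Python scripts to look and compute and a tool call to move; the robot and the scene stay as the last step left them, time stands still between calls to the robot, and variables do not carry over. Pictures are saved under pics/ and viewed, about 8 in all and at most 12, crops included, and the job is handed in when it is done.

Besides the shell and the picture viewer there is one more tool, called as name([rows], argument=value, ...), one row to a line, values as JSON. arm_command: Moves the arm, as the interface text tells. Its arguments: {"type":"object","properties":{"fingers":{"type":"array","items":{"type":"number"}},"slide":{"type":"array","items":{"type":"array","items":{"type":"number"}}},"roll":{"type":"array","items":{"type":"number"}},"squeeze":{"type":"number"}},"required":["fingers","slide","roll"]}

```bash
ls; mkdir -p pics; cat > h.py <<'E'
import numpy as np, cv2
from bench import sensors, optics, arm
def ray(name,uv,obs=None):
    m=optics.camera_model(name);K=np.array(m["K"],float)
    p=(np.linalg.inv(K)@[uv[0],uv[1],1])[:2]; d=p.copy()
    for _ in range(20): d=p/(1+m["k1"]*(d@d))
    d=np.array([*d,1.])
    if name=="wrist":
        T=np.array(m["tool_from_camera"]);w,x,y,z=obs["orientation"]
        from scipy.spatial.transform import Rotation as R
        Rw=R.from_quat([x,y,z,w]).as_matrix()
        return Rw@T[:3,3]+obs["tcp_pos"], Rw@T[:3,:3]@d
    Rm=cv2.Rodrigues(np.array(m["rvec"],float))[0];t=np.array(m["tvec"],float).ravel()
    return -Rm.T@t, Rm.T@d
def on(name,uv,z,obs=None):
    o,d=ray(name,uv,obs); return o+d*(z-o[2])/d[2]
E
python3 - <<'E'
from h import *
o=sensors.get_obs();print(o)
a=optics.capture("top");b=optics.capture("scene")
cv2.imwrite("pics/top.png",a);cv2.imwrite("pics/scene.png",b)
E
```

```text
pics
{'t': 0.0, 'q': array([-1.34260626e+00,  3.51238001e-01,  1.65241330e+00,  1.05914067e-05,
        1.13907700e+00, -8.45965933e-02]), 'joint_vel': array([-0.0007474 ,  0.00020588, -0.00025121,  0.00031258,  0.00016935,
        0.00133829]), 'joint_efforts': array([ 1.90291925e-03, -5.06100440e+01, -2.91407776e+01, -6.04182219e-06,
        4.61459436e-03,  4.15218733e-05]), 'tcp_pos': array([ 0.16920074, -0.52300807,  0.24476154]), 'orientation': array([-3.75310528e-04,  8.08611970e-01, -5.88342043e-01, -4.26132730e-04]), 'contact_force': array([ 0.59538529, -0.10345712, -0.6674855 ]), 'moment': array([-0.03455519, -0.01693025,  0.01505901]), 'finger_gap': 0.9996178178630121}
```

View pics/top.png

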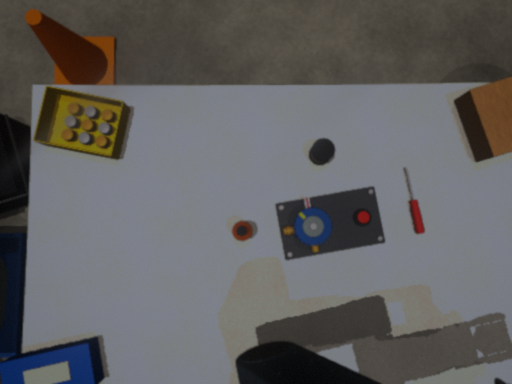

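View pics/scene.png

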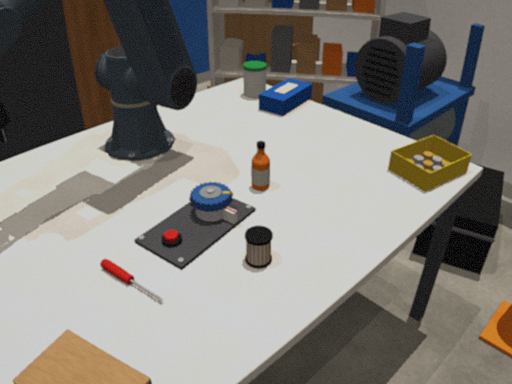

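The top view shows the ring at about (313,226), the button at (363,217), the pointer at (307,205), the oil at (242,230), the element at (321,151) and the driver at (414,200).

```bash
python3 - <<'E'
from h import *
a=cv2.imread("pics/top.png");b=cv2.imread("pics/scene.png")
def cents(im,lo,hi,roi):
    x0,y0,x1,y1=roi;h=cv2.cvtColor(im[y0:y1,x0:x1],cv2.COLOR_BGR2HSV)
    m=cv2.inRange(h,lo,hi);n,l,s,c=cv2.connectedComponentsWithStats(m)
    return [(s[i,4],c[i]+[x0,y0],s[i,:4]+[x0,y0,0,0]) for i in range(1,n) if s[i,4]>4]
blue=cents(a,(100,120,50),(125,255,255),(285,195,345,260));print("blue",blue)
red=cents(a,(0,150,80),(6,255,255),(345,200,380,235))+cents(a,(174,150,80),(180,255,255),(345,200,380,235));print("red",red)
yel=cents(a,(18,120,70),(35,255,255),(275,190,345,260));print("yel",yel)
bt=on("top",max(red,key=lambda r:r[0])[1],.036)
bl=max(blue,key=lambda r:r[0]);s=bl[2];rc=on("top",(s[0]+s[2]/2-.5,s[1]+s[3]/2-.5),.070)
print("btn",bt,"ring",rc,"dist",np.linalg.norm((bt-rc)[:2]))
for r in yel: print("y",on("top",r[1],.077)-rc)
for n,p,z in (("ptr",(307,200),.048),("oil",(242,231),.15),("el",(321,151),.08),("drv1",(406,168),.01),("drv2",(420,233),.015)): print(n,on("top",p,z))
c=cv2.resize(a[185:270,265:395],None,fx=6,fy=6,interpolation=cv2.INTER_CUBIC)
cv2.imwrite("pics/crop.png",c)
E
```

```text
blue [(np.int32(720), array([313.125     , 226.61111111]), array([293, 207,  39,  39]))]
red [(np.int32(111), array([363.18918919, 216.63963964]), array([358, 211,  12,  12]))]
yel [(np.int32(20), array([301.7, 215.3]), array([299, 213,   6,   6])), (np.int32(43), array([287.60465116, 230.25581395]), array([283, 228,  10,   6])), (np.int32(26), array([314.88461538, 248.65384615]), array([313, 246,   5,   6]))]
btn [ 0.54246551 -0.2368362   0.036     ] ring [ 0.51573843 -0.0834983   0.07      ] dist 0.15564976072508363
y [0.0301503  0.02940185 0.007     ]
y [-0.01163025  0.0695679   0.007     ]
y [-0.0632549  -0.00614433  0.007     ]
ptr [ 0.59098736 -0.07299428  0.048     ]
oil [0.50305694 0.11133136 0.15      ]
el [ 0.72816962 -0.11095702  0.08      ]
drv1 [ 0.68792423 -0.37398103  0.01      ]
drv2 [ 0.4943896  -0.40659782  0.015     ]
```

View pics/crop.png

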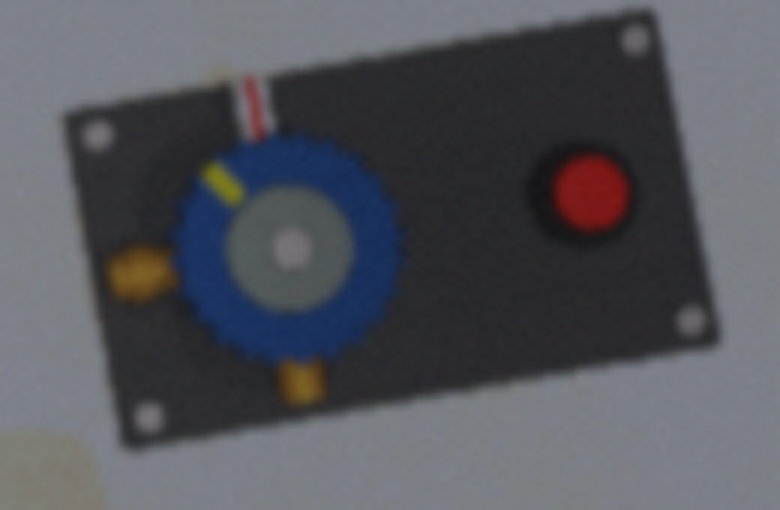

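The top view gives a unit yaw of about 9.9°. The mark is at 44°, so the ring stands at about 0.6 rad. I'll shut the gripper and move above the button.

arm_command([
  [0.74,0.57,-0.2],
  [0.74,0.57,-0.2],
  [0.74,0.57,-0.2],
  [0.74,0.57,-0.2],
  [0.74,0.57,-0.2],
  [0.74,0.57,-0.2],
  [0.74,0.57,-0.2],
  [0.74,0.57,-0.2],
  [0.74,0.57,-0.2],
  [0.74,0.57,-0.2],
], fingers=[0,0,0,0,0,0,0,0,0,0], roll=[0,0,0,0,0,0,0,0,0,0])

```text
t: 1.1
tcp_pos: [0.5405, -0.2368, 0.1446]
orientation: [0.0, 0.809, -0.588, -0.0]
contact_force: [-0.3, -1.0, 0.8]
finger_gap: 0.001
```

```bash
python3 - <<'E'
from h import *
o=sensors.get_obs();print(o["t"],o["tcp_pos"],o["q"],o["contact_force"],o["finger_gap"])
a=optics.capture("wrist");cv2.imwrite("pics/w1.png",a)
h=cv2.cvtColor(a,cv2.COLOR_BGR2HSV);m=cv2.inRange(h,(0,150,60),(6,255,255))|cv2.inRange(h,(174,150,60),(180,255,255))
n,l,s,c=cv2.connectedComponentsWithStats(m)
for i in range(1,n):
  if s[i,4]>60: print(s[i],c[i],on("wrist",c[i],.036,o))
print(optics.camera_model("wrist"))
E
```

```text
1.1 [ 0.54048139 -0.23676058  0.14463775] [-4.91752778e-01  5.39569521e-01  1.63252762e+00 -2.90066760e-05
  9.69951493e-01  7.66237785e-01] [-0.2818888  -0.97953152  0.7865704 ] 0.0006906775989830947
[ 49  55   6  43 207] [51.37681159 75.27536232] [ 0.58392527 -0.06462244  0.036     ]
[ 235  171   44   45 1549] [256.64428664 192.96642995] [ 0.54522604 -0.2356761   0.036     ]
[ 399  190   50   99 2279] [422.93944713 240.46204476] [ 0.54895754 -0.38287552  0.036     ]
{'K': array([[300.80930981,   0.        , 255.48401326],
       [  0.        , 300.80930981, 194.51842106],
       [  0.        ,   0.        ,   1.        ]]), 'k1': 0.0022106173347128688, 'tool_from_camera': array([[ 9.99999780e-01, -3.59945021e-04,  5.57563581e-04,
        -6.18221214e-04],
       [ 2.02238821e-04,  9.65460057e-01,  2.60551028e-01,
        -6.74027757e-02],
       [-6.32089411e-04, -2.60550857e-01,  9.65459917e-01,
        -1.27865836e-01],
       [ 0.00000000e+00,  0.00000000e+00,  0.00000000e+00,
         1.00000000e+00]])}
```

View pics/w1.png

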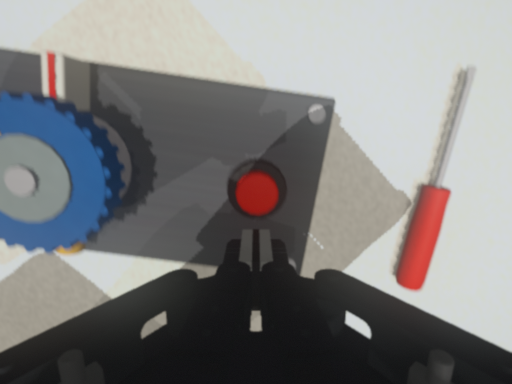

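The wrist picture shows the shut tip about 16 mm wide at (256,245) and the button at (257,193). I'm going down now.

arm_command([
  [0.07,0.01,-0.5],
  [0,0,-0.6],
  [0,0,-0.4],
  [0,0,-0.2],
  [0,0,-0.1],
  [0,0,-0.06],
  [0,0,-0.06],
  [0,0,-0.06],
  [0,0,-0.06],
  [0,0,0],
], fingers=[0,0,0,0,0,0,0,0,0,0], roll=[0,0,0,0,0,0,0,0,0,0])

```text
t: 2.15
tcp_pos: [0.5432, -0.2381, 0.0437]
orientation: [-0.0, 0.809, -0.588, 0.001]
contact_force: [0.5, -0.7, 4.8]
finger_gap: -0.002
```

arm_command([
  [0,0,-0.04],
  [0,0,0],
], fingers=[0,0], roll=[0,0])

```text
t: 2.35
tcp_pos: [0.5432, -0.2381, 0.0421]
orientation: [-0.0, 0.809, -0.588, 0.001]
contact_force: [-0.7, -0.5, 7.1]
finger_gap: -0.001
```

arm_command([
  [0,0,-0.03],
  [0,0,0],
], fingers=[0,0], roll=[0,0])

```text
t: 2.55
tcp_pos: [0.5433, -0.2381, 0.0418]
orientation: [-0.0, 0.809, -0.588, 0.001]
contact_force: [-5.9, 2.1, 22.5]
finger_gap: -0.003
```

arm_command([
  [0,0,-0.03],
  [0,0,0],
], fingers=[0,0], roll=[0,0])

```text
t: 2.75
tcp_pos: [0.5435, -0.2382, 0.0416]
orientation: [-0.0, 0.809, -0.588, 0.001]
contact_force: [-10.8, 4.6, 37.6]
finger_gap: -0.002
```

The force rose sharply past the 8 mm of travel (TCP z stuck at 0.042), so the button is fully in. I'll release it and go above the ring to measure it.

arm_command([
  [0,0,0.4],
  [0,0,0.8],
  [0,0,0.8],
  [-0.07,0.4,0.4],
  [-0.07,0.5,0.4],
  [-0.1,0.6,0.2],
  [-0.1,0.6,0.1],
  [-0.1,0.5,0.1],
  [-0.1,0.45,0],
  [0,0,0],
], fingers=[0,0,0,0,0,0,0,0,0,0], roll=[0,0,-8,-8,-8,-8,-8,-8,-8,0])

```text
t: 3.75
tcp_pos: [0.5151, -0.0832, 0.1984]
orientation: [-0.0, -0.437, 0.9, 0.0]
contact_force: [-0.4, 0.6, -0.3]
finger_gap: 0.001
```

```bash
cat >> h.py <<'E'
def mask(a,lo,hi): return cv2.inRange(cv2.cvtColor(a,cv2.COLOR_BGR2HSV),lo,hi)
def comps(m,amin):
    n,l,s,c=cv2.connectedComponentsWithStats(m)
    return [(int(s[i,4]),c[i],l==i) for i in range(1,n) if s[i,4]>amin]
E
python3 - <<'E'
from h import *
o=sensors.get_obs();print(o["t"],o["tcp_pos"],o["q"],o["orientation"])
a=optics.capture("wrist");cv2.imwrite("pics/w2.png",a)
b=mask(a,(100,120,40),(128,255,255))
for A,c,l in comps(b,800): print("blue",A,c)
for A,c,l in comps(mask(a,(20,120,80),(34,255,255)),30): print("yel",A,c,on("wrist",c,.077,o))
t=optics.capture("top")
for A,c,l in comps(mask(t,(0,150,80),(6,255,255)),40): print("red top",A,c,on("top",c,.036))
E
```

```text
3.75 [ 0.51511619 -0.08323643  0.19842588] [-2.49617234e-01  3.56007021e-01  1.77216364e+00  4.41563750e-04
  1.01396570e+00  1.98777630e+00] [-8.66546613e-05 -4.36750085e-01  8.99582823e-01  3.18612791e-04]
blue 6598 [261.30872992 180.56289785]
yel 232 [208.51724138 185.5862069 ] [ 0.54622177 -0.05480285  0.077     ]
yel 228 [208.67105263 233.25      ] [ 0.5130095  -0.02656599  0.077     ]
red top 213 [416.68075117 216.51173709] [ 0.54222214 -0.39091734  0.036     ]
```

View pics/w2.png

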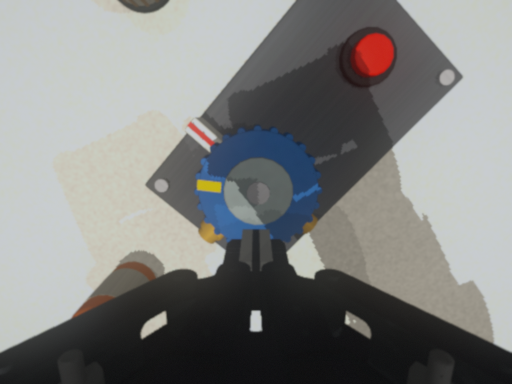

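Wrist picture: the button is out again at (375,55), the ring centre is near (259,190), the mark at (208,186) and the pointer at (202,133). Next I'll fit the ring axis.

```bash
python3 - <<'E'
from h import *
from scipy.optimize import least_squares
o=sensors.get_obs();a=cv2.imread("pics/w2.png")
b=mask(a,(100,120,40),(128,255,255));b=(max(comps(b,800),key=lambda r:r[0])[2]*255).astype(np.uint8)
c=max(cv2.findContours(b,cv2.RETR_EXTERNAL,cv2.CHAIN_APPROX_NONE)[0],key=len)[:,0,:]
h=c[c[:,1]<215].astype(float)
h=h[np.hypot(*(h-[259,188]).T)>50]
P=np.array([on("wrist",p,.077,o)[:2] for p in h])
f=least_squares(lambda v:np.hypot(P[:,0]-v[0],P[:,1]-v[1])-v[2],[.515,-.083,.054],loss="soft_l1",f_scale=.001);print("ring",f.x,len(P))
print("cap",on("wrist",(258.5,190.5),.080,o))
print("btn",on("wrist",(375,55),.036,o))
y=on("wrist",(208.5,185.6),.077,o)[:2]-f.x[:2];print("mark",np.degrees(np.arctan2(y[1],y[0])))
p=np.array([on("wrist",q,.048,o)[:2] for q in ((193,124),(210,143))]);print("ptr",p,np.degrees(np.arctan2(*(p[0]-p[1])[::-1])),np.degrees(np.arctan2(*(p[0]-f.x[:2])[::-1])))
E
```

```text
ring [ 0.51735477 -0.08819287  0.05131632] 285
cap [ 0.51786472 -0.08811804  0.08      ]
btn [ 0.54336855 -0.23911298  0.036     ]
mark 46.928110121381344
ptr [[ 0.59634152 -0.07462506]
 [ 0.57397919 -0.07577826]] 2.952058569949344 9.74676329656602
```

arm_command([
  [-0.59,-0.08,0],
  [-0.6,-0.08,0],
  [-0.58,-0.07,-0.5],
  [0,0,-0.8],
  [0,0,-0.8],
  [0,0,-0.44],
  [0.2,0.03,0],
  [0.1,0.01,0],
  [0,0,0],
], fingers=[0,0,0,0,0,0,0,0,0], roll=[0,0,0,0,0,0,0,0,0])

```text
t: 4.75
tcp_pos: [0.4441, -0.0953, 0.0726]
orientation: [0.001, -0.438, 0.899, -0.001]
contact_force: [0.3, -0.4, 0.4]
finger_gap: 0.001
```

arm_command([
  [0.06,0.01,0],
  [0,0,0],
], fingers=[0,0], roll=[0,0])

```text
t: 4.95
tcp_pos: [0.446, -0.0944, 0.0721]
orientation: [0.001, -0.438, 0.899, -0.001]
contact_force: [0.1, -0.1, 1.1]
finger_gap: 0.001
```

arm_command([
  [0.04,0,0],
  [0,0,0],
], fingers=[0,0], roll=[0,0])

```text
t: 5.15
tcp_pos: [0.4475, -0.0943, 0.0716]
orientation: [0.0, -0.438, 0.899, -0.0]
contact_force: [0.8, -0.7, -0.8]
finger_gap: 0.001
```

arm_command([
  [0.03,0,0],
  [0,0,0],
], fingers=[0,0], roll=[0,0])

```text
t: 5.35
tcp_pos: [0.4484, -0.0941, 0.0712]
orientation: [-0.0, -0.438, 0.899, 0.0]
contact_force: [-2.5, 1.4, 2.3]
finger_gap: 0.0
```

arm_command([
  [0.03,0,0],
  [0,0,0],
], fingers=[0,0], roll=[0,0])

```text
t: 5.55
tcp_pos: [0.449, -0.0939, 0.0709]
orientation: [-0.001, -0.438, 0.899, 0.001]
contact_force: [-6.5, 1.6, 2.7]
finger_gap: 0.002
```

arm_command([
  [0.03,0,0],
  [0,0,0],
], fingers=[0,0], roll=[0,0])

```text
t: 5.75
tcp_pos: [0.4493, -0.0937, 0.0707]
orientation: [-0.003, -0.438, 0.899, 0.002]
contact_force: [-13.6, 0.8, 8.2]
finger_gap: 0.001
```

```bash
cat > tab.py <<'E'
import sys,numpy as np,json
cx,cy,R,x,y,th,step,n=map(float,sys.argv[1:9])  # mm, deg ; x,y commanded now; th=start angle
for k in range(int(n)):
    th+=step; t=np.radians(th); p=np.array([cx+R*np.cos(t),cy+R*np.sin(t)])
    d=np.round((p-[x,y])/50,2); x,y=x+d[0]*50,y+d[1]*50
    print([float(d[0]),float(d[1]),0],end=", " if (k+1)%10 else "\n")
print("\nend",x,y,th)
E
python3 tab.py 516.5 -86 65.5 451.7 -94 -173 8 29
python3 -c "
from h import *
print(sensors.get_obs()['tcp_pos'])"
```

```text
[0.03, -0.18, 0], [0.06, -0.17, 0], [0.08, -0.16, 0], [0.11, -0.15, 0], [0.12, -0.14, 0], [0.14, -0.11, 0], [0.16, -0.1, 0], [0.17, -0.07, 0], [0.18, -0.05, 0], [0.18, -0.02, 0]
[0.18, 0.0, 0], [0.18, 0.03, 0], [0.18, 0.06, 0], [0.16, 0.07, 0], [0.15, 0.1, 0], [0.14, 0.12, 0], [0.12, 0.14, 0], [0.1, 0.15, 0], [0.08, 0.17, 0], [0.05, 0.18, 0]
[0.03, 0.18, 0], [0.0, 0.18, 0], [-0.02, 0.18, 0], [-0.05, 0.18, 0], [-0.07, 0.16, 0], [-0.09, 0.16, 0], [-0.12, 0.14, 0], [-0.13, 0.13, 0], [-0.15, 0.1, 0], 
end 550.2 -30.0 59.0
[ 0.44925421 -0.09374295  0.07072392]
```

arm_command([
  [0.03,-0.18,0],
  [0.06,-0.17,0],
  [0.08,-0.16,0],
  [0.11,-0.15,0],
], fingers=[0,0,0,0], roll=[8,8,8,8])

```text
t: 6.15
tcp_pos: [0.4639, -0.1276, 0.0708]
orientation: [-0.002, -0.671, 0.741, 0.002]
contact_force: [-9.7, -2.5, 2.7]
finger_gap: -0.004
```

arm_command([
  [0.12,-0.14,0],
  [0.14,-0.11,0],
  [0.16,-0.1,0],
  [0.17,-0.07,0],
  [0.18,-0.05,0],
  [0.18,-0.02,0],
], fingers=[0,0,0,0,0,0], roll=[8,8,8,8,8,8])

```text
t: 6.75
tcp_pos: [0.5131, -0.1521, 0.0709]
orientation: [0.0, 0.914, -0.405, -0.001]
contact_force: [-2.8, -0.0, -0.0]
finger_gap: -0.001
```

```bash
python3 - <<'E'
from h import *
o=sensors.get_obs();print(o["t"],o["tcp_pos"],o["contact_force"])
for n,z in (("top",.077),):
    t=optics.capture(n);cv2.imwrite("pics/t2.png",t)
    for A,c,l in comps(mask(t,(18,120,70),(35,255,255))[:, :350],3):
        if 270<c[0]<350 and 185<c[1]<265:
            v=on("top",c,z)[:2]-[.5158,-.0835];print("yel",A,c,np.hypot(*v),np.degrees(np.arctan2(v[1],v[0])))
E
```

```text
6.75 [ 0.51309963 -0.15206648  0.07093571] [-2.8109624  -0.04077167 -0.01796321]
yel 34 [288.08823529 230.26470588] 0.06921164948866283 99.75219111914105
yel 18 [300.5 235. ] 0.04190945177885399 126.8445933159604
yel 28 [315.         248.35714286] 0.06282949133943001 -174.080821919337
```

```bash
python3 tab.py 516.5 -85 65.5 513.2 -151.5 -93 8 20
```

```text
[0.18, 0.02, 0], [0.18, 0.03, 0], [0.18, 0.06, 0], [0.16, 0.07, 0], [0.15, 0.1, 0], [0.14, 0.12, 0], [0.12, 0.14, 0], [0.1, 0.15, 0], [0.08, 0.17, 0], [0.05, 0.18, 0]
[0.03, 0.18, 0], [0.0, 0.18, 0], [-0.02, 0.18, 0], [-0.05, 0.18, 0], [-0.07, 0.16, 0], [-0.09, 0.16, 0], [-0.12, 0.14, 0], [-0.13, 0.13, 0], [-0.15, 0.1, 0], [-0.16, 0.09, 0]

end 542.2 -24.5 67.0
```

arm_command([
  [0.18,0.02,0],
  [0.18,0.03,0],
  [0.18,0.06,0],
  [0.16,0.07,0],
  [0.15,0.1,0],
  [0.14,0.12,0],
  [0.12,0.14,0],
  [0.1,0.15,0],
  [0.08,0.17,0],
  [0.05,0.18,0],
], fingers=[0,0,0,0,0,0,0,0,0,0], roll=[8,8,8,8,8,8,8,8,8,8])

```text
t: 7.8
tcp_pos: [0.5807, -0.0999, 0.0713]
orientation: [0.0, 0.961, 0.276, 0.0]
contact_force: [0.5, -2.9, -1.6]
finger_gap: -0.001
```

arm_command([
  [0.03,0.18,0],
  [0.0,0.18,0],
  [-0.02,0.18,0],
  [-0.05,0.18,0],
  [-0.07,0.16,0],
  [-0.09,0.16,0],
  [-0.12,0.14,0],
  [-0.13,0.13,0],
  [-0.15,0.1,0],
  [-0.16,0.09,0],
], fingers=[0,0,0,0,0,0,0,0,0,0], roll=[8,8,8,8,8,8,8,8,8,8])

```text
t: 8.8
tcp_pos: [0.5431, -0.0242, 0.0715]
orientation: [0.001, 0.559, 0.829, 0.001]
contact_force: [4.0, 2.2, -3.0]
finger_gap: -0.0
```

```bash
cat > look.py <<'E'
from h import *
import sys
o=sensors.get_obs();print(o["t"],o["tcp_pos"],o["contact_force"],"q6",o["q"][5])
t=optics.capture("top");cv2.imwrite(f"pics/{sys.argv[1]}.png",t)
for A,c,l in comps(mask(t,(18,120,70),(35,255,255)),2):
    if 270<c[0]<350 and 185<c[1]<265:
        v=on("top",c,.077)[:2]-[.5158,-.0835];print("yel",A,c,np.hypot(*v),np.degrees(np.arctan2(v[1],v[0])))
E
python3 look.py t3
```

```text
8.8 [ 0.54308351 -0.02420093  0.07148502] [ 4.02579786  2.16081999 -2.98949213] q6 -2.087436267136409
```

```bash
python3 tab.py 516.5 -85 65.5 542.2 -24.5 67 8 4
```

```text
[-0.17, 0.06, 0], [-0.18, 0.03, 0], [-0.19, 0.01, 0], [-0.18, -0.02, 0], 
end 506.20000000000005 -20.5 99.0
```

arm_command([
  [-0.17,0.06,0],
  [-0.18,0.03,0],
  [-0.19,0.01,0],
  [-0.18,-0.02,0],
  [-0.03,0.2,0],
  [0,0,0.5],
  [0,0,0.8],
  [0,0,0],
], fingers=[0,0,0,0,0,0,0,0], roll=[8,8,8,8,0,0,0,-8])

```text
t: 9.65
tcp_pos: [0.5072, -0.0108, 0.1404]
orientation: [0.004, 0.378, 0.926, 0.001]
contact_force: [1.3, 0.6, -0.2]
finger_gap: 0.003
```

arm_command([
  [-0.14,-0.17,0],
  [-0.14,-0.17,0],
  [-0.14,-0.17,0],
  [-0.14,-0.17,0],
  [-0.14,-0.17,0],
  [-0.14,-0.17,0],
  [-0.14,-0.17,0],
  [-0.14,-0.17,0],
  [-0.14,-0.17,0],
  [-0.14,-0.17,0],
], fingers=[0,0,0,0,0,0,0,0,0,0], roll=[-8,-8,-8,-8,-8,-8,-8,-8,-8,-8])

```text
t: 10.65
tcp_pos: [0.4348, -0.0961, 0.1364]
orientation: [0.0, 0.886, 0.464, 0.0]
contact_force: [1.1, -0.6, 0.0]
finger_gap: 0.001
```

```bash
python3 look.py t4
```

```text
10.65 [ 0.43476783 -0.09610237  0.13640442] [ 1.07464959 -0.64128338  0.03121539] q6 -1.2862979493441367
yel 19 [323.42105263 215.15789474] 0.043793253971871046 -46.418849968182954
yel 26 [287.84615385 230.19230769] 0.06984540168000204 99.49145235421567
```

arm_command([
  [0,0,0],
  [0,0,0],
  [0,0,0],
  [0,0,0],
  [0,0,0],
  [0,0,0],
  [0,0,0],
  [0,0,0],
  [0,0,0],
  [0,0,0],
], fingers=[0,0,0,0,0,0,0,0,0,0], roll=[-8,-8,-8,-8,-8,-8,-8,-8,-8,-8])

```text
t: 11.7
tcp_pos: [0.4352, -0.0956, 0.1364]
orientation: [0.0, 0.977, -0.212, 0.0]
contact_force: [0.1, 0.4, -0.4]
finger_gap: -0.002
```

arm_command([
  [0,0,0],
  [0,0,0],
  [0,0,0],
  [0,0,0],
  [0,0,0],
  [0,0,0],
  [0,0,0],
  [0,0,0],
  [0,0,0],
  [0,0,0],
], fingers=[0,0,0,0,0,0,0,0,0,0], roll=[-8,-8,-8,-8,-8,-8,-8,-8,-8,-8])

```text
t: 12.7
tcp_pos: [0.4352, -0.0956, 0.1364]
orientation: [0.0, -0.612, 0.791, -0.0]
contact_force: [0.3, -0.7, 0.1]
finger_gap: 0.001
```

```bash
python3 look.py t5
```

```text
12.7 [ 0.43518541 -0.09557277  0.13637354] [ 0.34751067 -0.72079439  0.09325644] q6 1.5033697671863042
yel 20 [323.5 215. ] 0.044265721273640535 -46.20839310973854
yel 30 [287.43333333 230.3       ] 0.071041253671611 99.57184134339222
```

The ring followed the finger: the mark is at -46°, and the ring at about 5.3 rad. Starting the second stroke.

arm_command([
  [0,0,-0.4],
  [0,0,-0.5],
  [0,0,-0.4],
  [0.14,0.02,0],
  [0.1,0.01,0],
  [0.06,0.01,0],
  [0.04,0.01,0],
], fingers=[0,0,0,0,0,0,0], roll=[-8,-8,-8,0,0,0,0])

```text
t: 13.45
tcp_pos: [0.4494, -0.0927, 0.0716]
orientation: [-0.003, -0.44, 0.898, 0.002]
contact_force: [-23.5, -5.5, 11.5]
finger_gap: -0.001
```

```bash
python3 -c "
from h import *
o=sensors.get_obs();print(o['contact_force'],o['tcp_pos'])"; python3 tab.py 516 -85 65.5 451.7 -93 -173 8 34
```

```text
[-23.53041894  -5.45485662  11.45186416] [ 0.44937269 -0.0927469   0.07156965]
[0.02, -0.18, 0], [0.06, -0.17, 0], [0.08, -0.16, 0], [0.11, -0.15, 0], [0.12, -0.14, 0], [0.14, -0.11, 0], [0.16, -0.1, 0], [0.17, -0.07, 0], [0.18, -0.05, 0], [0.18, -0.02, 0]
[0.18, 0.0, 0], [0.18, 0.03, 0], [0.18, 0.06, 0], [0.16, 0.07, 0], [0.15, 0.1, 0], [0.14, 0.12, 0], [0.12, 0.14, 0], [0.1, 0.15, 0], [0.08, 0.17, 0], [0.05, 0.18, 0]
[0.03, 0.18, 0], [0.0, 0.18, 0], [-0.02, 0.18, 0], [-0.05, 0.18, 0], [-0.07, 0.16, 0], [-0.09, 0.16, 0], [-0.12, 0.14, 0], [-0.13, 0.13, 0], [-0.15, 0.1, 0], [-0.16, 0.09, 0]
[-0.17, 0.06, 0], [-0.18, 0.03, 0], [-0.19, 0.01, 0], [-0.18, -0.02, 0], 
end 505.70000000000005 -20.5 99.0
```

arm_command([
  [0.02,-0.18,0],
  [0.06,-0.17,0],
  [0.08,-0.16,0],
  [0.11,-0.15,0],
  [0.12,-0.14,0],
  [0.14,-0.11,0],
  [0.16,-0.1,0],
  [0.17,-0.07,0],
  [0.18,-0.05,0],
  [0.18,-0.02,0],
], fingers=[0,0,0,0,0,0,0,0,0,0], roll=[8,8,8,8,8,8,8,8,8,8])

```text
t: 14.45
tcp_pos: [0.5131, -0.1516, 0.0719]
orientation: [0.001, 0.915, -0.403, -0.0]
contact_force: [-2.5, -4.4, -5.4]
finger_gap: -0.001
```

arm_command([
  [0.18,0,0],
  [0.18,0.03,0],
  [0.18,0.06,0],
  [0.16,0.07,0],
  [0.15,0.1,0],
  [0.14,0.12,0],
  [0.12,0.14,0],
  [0.1,0.15,0],
  [0.08,0.17,0],
  [0.05,0.18,0],
], fingers=[0,0,0,0,0,0,0,0,0,0], roll=[8,8,8,8,8,8,8,8,8,8])

```text
t: 15.45
tcp_pos: [0.5812, -0.0998, 0.0729]
orientation: [0.001, 0.96, 0.28, 0.001]
contact_force: [0.1, -2.7, -2.1]
finger_gap: 0.002
```

arm_command([
  [0.03,0.18,0],
  [0,0.18,0],
  [-0.02,0.18,0],
  [-0.05,0.18,0],
  [-0.07,0.16,0],
  [-0.09,0.16,0],
  [-0.12,0.14,0],
  [-0.13,0.13,0],
  [-0.15,0.1,0],
  [-0.16,0.09,0],
], fingers=[0,0,0,0,0,0,0,0,0,0], roll=[8,8,8,8,8,8,8,8,8,8])

```text
t: 16.45
tcp_pos: [0.5438, -0.0241, 0.0731]
orientation: [0.002, 0.556, 0.831, 0.001]
contact_force: [5.6, 2.7, -2.3]
finger_gap: 0.001
```

arm_command([
  [-0.17,0.06,0],
  [-0.18,0.03,0],
  [-0.19,0.01,0],
  [-0.18,-0.02,0],
  [-0.03,0.2,0],
  [0,0,0.5],
  [0,0,0.8],
  [0,0,0],
], fingers=[0,0,0,0,0,0,0,0], roll=[8,8,8,8,0,0,0,-8])

```text
t: 17.25
tcp_pos: [0.5073, -0.0107, 0.1416]
orientation: [0.004, 0.375, 0.927, 0.001]
contact_force: [0.1, 0.2, -0.8]
finger_gap: -0.002
```

arm_command([
  [-0.14,-0.17,0],
  [-0.14,-0.17,0],
  [-0.14,-0.17,0],
  [-0.14,-0.17,0],
  [-0.14,-0.17,0],
  [-0.14,-0.17,0],
  [-0.14,-0.17,0],
  [-0.14,-0.17,0],
  [-0.14,-0.17,0],
  [-0.14,-0.17,0],
], fingers=[0,0,0,0,0,0,0,0,0,0], roll=[-8,-8,-8,-8,-8,-8,-8,-8,-8,-8])

```text
t: 18.25
tcp_pos: [0.4349, -0.0961, 0.1375]
orientation: [0.001, 0.884, 0.467, 0.001]
contact_force: [0.2, 0.3, -0.1]
finger_gap: 0.001
```

```bash
python3 look.py t6
```

```text
18.25 [ 0.43494063 -0.09613352  0.13746681] [ 0.18781307  0.34566441 -0.13961129] q6 -1.293206954524781
yel 23 [287.86956522 230.56521739] 0.06997192350128745 100.3417785986521
```

arm_command([
  [0,0,0.3],
  [0,0,0.3],
  [0,0,0.3],
  [0,0,0.3],
  [0.2,0.03,0],
  [0.3,0.04,0],
  [0.3,0.04,0],
  [0.3,0.04,0],
  [0.3,0.04,0],
  [0.2,0.02,0],
], fingers=[0,0,0,0,0,0,0,0,0,0], roll=[-8,-8,-8,-8,-8,-8,-8,-8,-8,-8])

```text
t: 19.3
tcp_pos: [0.5159, -0.0848, 0.1973]
orientation: [0.0, 0.978, -0.209, 0.001]
contact_force: [-0.0, 0.7, -0.5]
finger_gap: 0.002
```

arm_command([
  [0,0,0],
  [0,0,0],
  [0,0,0],
  [0,0,0],
  [0,0,0],
  [0,0,0],
  [0,0,0],
  [0,0,0],
  [0,0,0],
  [0,0,0],
], fingers=[0,0,0,0,0,0,0,0,0,0], roll=[-8,-8,-8,-8,-8,-8,-8,-8,-8,-8])

```text
t: 20.3
tcp_pos: [0.515, -0.0849, 0.1973]
orientation: [0.0, -0.614, 0.789, -0.001]
contact_force: [-0.3, -0.1, -0.1]
finger_gap: 0.002
```

arm_command([
  [0,0,0],
  [0,0,0],
  [0,0,0],
  [0,0,0],
], fingers=[0,0,0,0], roll=[-8,-8,-8,0])

```text
t: 20.7
tcp_pos: [0.5149, -0.0849, 0.1972]
orientation: [0.001, -0.438, 0.899, -0.001]
contact_force: [-0.6, 0.0, 0.1]
finger_gap: -0.0
```

```bash
cat > wl.py <<'E'
from h import *
import sys
o=sensors.get_obs();print(o["t"],o["tcp_pos"],o["orientation"],o["q"][5])
a=optics.capture("wrist");cv2.imwrite(f"pics/{sys.argv[1]}.png",a)
g=cv2.HoughCircles(cv2.medianBlur(cv2.cvtColor(a,cv2.COLOR_BGR2GRAY),3),cv2.HOUGH_GRADIENT,1,200,param1=80,param2=20,minRadius=28,maxRadius=42);print(g)
C=on("wrist",g[0,0,:2],.080,o)[:2];print("axis",C)
for A,c,l in comps(mask(a,(20,120,60),(34,255,255)),20):
    v=on("wrist",c,.077,o)[:2]-C
    if np.hypot(*v)<.09:print("yel",A,c,np.hypot(*v),np.degrees(np.arctan2(v[1],v[0])))
E
python3 wl.py w3
```

```text
20.7 [ 0.51494389 -0.08493399  0.19720471] [ 5.30973477e-04 -4.38290374e-01  8.98833134e-01 -5.13258342e-04] 1.9816206002313428
[[[258.5 192.5  32.2]]]
axis [ 0.51605135 -0.08695705]
yel 231 [304.41558442 200.81818182] 0.040313079522937174 -139.6955431555693
yel 26 [310.30769231 226.11538462] 0.05533226475721313 -162.46972599945647
yel 228 [206.91666667 234.78508772] 0.06032002423656999 92.90436764931223
```

View pics/w3.png

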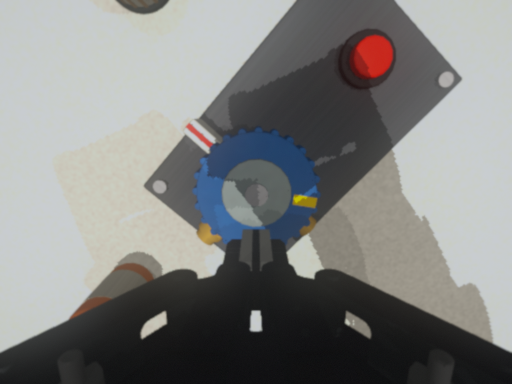

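arm_command([
  [-0.5,-0.07,0],
  [-0.6,-0.07,0],
  [-0.5,-0.07,-0.1],
  [0,0,-0.6],
  [0,0,-0.8],
  [0,0,-0.6],
  [0,0,-0.4],
  [0.15,0.02,0],
  [0.12,0.02,0],
  [0.08,0.01,0],
], fingers=[0,0,0,0,0,0,0,0,0,0], roll=[0,0,0,0,0,0,0,0,0,0])

```text
t: 21.75
tcp_pos: [0.4491, -0.0923, 0.0714]
orientation: [-0.003, -0.439, 0.898, 0.003]
contact_force: [-21.4, 1.0, 1.1]
finger_gap: -0.003
```

arm_command([
  [0.02,-0.18,0],
  [0.06,-0.17,0],
  [0.08,-0.16,0],
  [0.11,-0.15,0],
  [0.12,-0.14,0],
  [0.14,-0.11,0],
  [0.16,-0.1,0],
  [0.17,-0.07,0],
  [0.18,-0.05,0],
  [0.18,-0.02,0],
], fingers=[0,0,0,0,0,0,0,0,0,0], roll=[8,8,8,8,8,8,8,8,8,8])

```text
t: 22.75
tcp_pos: [0.5135, -0.1517, 0.0724]
orientation: [0.001, 0.915, -0.404, 0.0]
contact_force: [-3.1, -3.1, -5.2]
finger_gap: -0.001
```

arm_command([
  [0.18,0,0],
  [0.18,0.03,0],
  [0.18,0.06,0],
  [0.16,0.07,0],
  [0.15,0.1,0],
  [0.14,0.12,0],
  [0.12,0.14,0],
  [0,0,0],
], fingers=[0,0,0,0,0,0,0,0], roll=[8,8,8,8,8,8,8,0])

```text
t: 23.55
tcp_pos: [0.5701, -0.1244, 0.0731]
orientation: [0.001, 0.997, 0.072, 0.001]
contact_force: [0.6, 0.3, -0.0]
finger_gap: -0.003
```

```bash
python3 look.py t7; python3 wl.py w4 2>&1; python3 - <<'E'
import cv2,numpy as np
a=cv2.imread("pics/w4.png");t=cv2.resize(cv2.imread("pics/t7.png")[185:270,265:350],(384,384),interpolation=cv2.INTER_CUBIC)
cv2.imwrite("pics/c4.png",cv2.resize(np.hstack([a,t]),(800,343)))
E
```

```text
23.55 [ 0.57005815 -0.12437292  0.07314926] [ 0.60704451  0.34355234 -0.01646719] q6 -0.43778241300690096
yel 36 [288.5        230.22222222] 0.06805132121975026 99.82352829372854
23.6 [ 0.56947234 -0.12462083  0.07282728] [4.27194869e-04 9.97631682e-01 6.87713212e-02 1.16214063e-03] -0.4329826949484632
[[[477.5 235.5  41.4]]]
axis [ 0.66365933 -0.09570895]
```

View pics/c4.png

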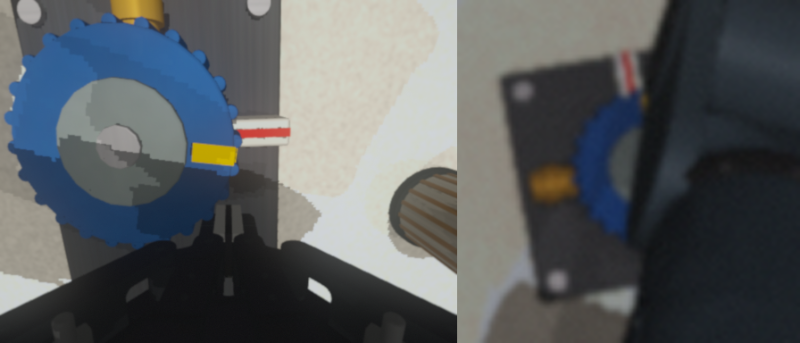

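The wrist view (left half) shows the mark at (214,154), just short of the pointer line at (265,132). Now I'll measure the angle still to go.

```bash
cat > fin.py <<'E'
from h import *
import sys
o=sensors.get_obs()
a=optics.capture("wrist");cv2.imwrite(f"pics/{sys.argv[1]}.png",a)
print(o["t"],o["tcp_pos"],o["contact_force"])
g=cv2.HoughCircles(cv2.medianBlur(cv2.cvtColor(a,cv2.COLOR_BGR2GRAY),3)[:,:300],cv2.HOUGH_GRADIENT,1,400,param1=80,param2=20,minRadius=60,maxRadius=85);print(g)
C=on("wrist",g[0,0,:2],.080,o)[:2];print("axis",C)
ang=lambda v:np.degrees(np.arctan2(v[1],v[0]))
for A,c,l in comps(mask(a,(20,120,60),(34,255,255)),100):
    v=on("wrist",c,.077,o)[:2]-C;print("yel",A,c,np.hypot(*v),ang(v))
m=mask(a,(0,120,60),(8,255,255))|mask(a,(172,120,60),(180,255,255))
for A,c,l in comps(m,50):
    v=on("wrist",c,.048,o)[:2]-C
    ys,xs=np.nonzero(l);i,j=xs.argmin(),xs.argmax()
    e=[on("wrist",(x,ys[xs==x].mean()),.048,o)[:2] for x in (xs.min()+2,xs.max()-2)]
    if np.hypot(*v)<.1:print("red",A,c,np.hypot(*v),ang(v),"line",ang(e[1]-e[0]))
E
python3 fin.py w5
```

```text
23.65 [ 0.56902294 -0.12480838  0.07250213] [ 0.65516345 -0.00772161 -0.34068254]
[[[140.5 152.5  76.7]]]
axis [ 0.51788994 -0.07964624]
yel 1040 [152.80673077   9.21057692] 0.05227743083169274 88.33979832395667
yel 1052 [240.43821293 172.25475285] 0.04052396483014281 -4.484997819424752
red 523 [297.35755258 148.14531549] 0.06706720872947751 6.140327500074495 line 7.750921725275159
```

```bash
python3 - <<'E'
from h import *
from scipy.optimize import least_squares
o=sensors.get_obs();a=cv2.imread("pics/w5.png")
hsv=cv2.cvtColor(a,cv2.COLOR_BGR2HSV)
b=mask(a,(100,110,30),(128,255,255));b=max(comps(b,3000),key=lambda r:r[0])[2].astype(np.uint8)
cs,hi=cv2.findContours(b,cv2.RETR_CCOMP,cv2.CHAIN_APPROX_NONE)
inner=max((c for c,h in zip(cs,hi[0]) if h[3]>=0),key=cv2.contourArea)[:,0,:]
P=np.array([on("wrist",p,.080,o)[:2] for p in inner.astype(float)])
f=least_squares(lambda v:np.hypot(P[:,0]-v[0],P[:,1]-v[1])-v[2],[.516,-.085,.03],loss="soft_l1",f_scale=.0005);print("cap",f.x,len(P),abs(f.fun).mean())
ang=lambda v:np.degrees(np.arctan2(v[1],v[0]))
for C in (f.x[:2],on("wrist",(133.5,158.5),.08,o)[:2]):
    print(C,ang(on("wrist",(240.4,172.2),.077,o)[:2]-C),ang(on("wrist",(297.4,148.1),.048,o)[:2]-C), np.linalg.norm(on("wrist",(297.4,148.1),.048,o)[:2]-C))
E
```

```text
cap [ 0.51656026 -0.08405466  0.02948423] 418 0.0001506296396911824
[ 0.51656026 -0.08405466] 1.6467958006753005 9.651959642311107 0.06862771161469373
[ 0.51496962 -0.08249571] -0.491576143911312 8.174661652218338 0.06995771756233542
```

arm_command([
  [0.04,0.06,0],
  [0.04,0.06,0],
  [0,0,0],
  [0,0,0],
], fingers=[0,0,0,0], roll=[3,3,0,0])

```text
t: 24.1
tcp_pos: [0.5724, -0.1191, 0.0716]
orientation: [0.0, 0.993, 0.12, 0.0]
contact_force: [0.8, -1.5, 0.5]
finger_gap: 0.003
```

```bash
cat > fin.py <<'E'
from h import *
import sys
from scipy.optimize import least_squares
o=sensors.get_obs()
a=optics.capture("wrist");cv2.imwrite(f"pics/{sys.argv[1]}.png",a)
print(o["t"],o["tcp_pos"],o["contact_force"])
b=mask(a,(100,110,30),(128,255,255));b=max(comps(b,3000),key=lambda r:r[0])[2].astype(np.uint8)
cs,hi=cv2.findContours(b,cv2.RETR_CCOMP,cv2.CHAIN_APPROX_NONE)
inner=max((c for c,h in zip(cs,hi[0]) if h[3]>=0),key=cv2.contourArea)[:,0,:]
P=np.array([on("wrist",p,.080,o)[:2] for p in inner.astype(float)])
f=least_squares(lambda v:np.hypot(P[:,0]-v[0],P[:,1]-v[1])-v[2],[.516,-.085,.03],loss="soft_l1",f_scale=.0005);C=f.x[:2];print("cap",f.x,abs(f.fun).mean())
ang=lambda v:np.degrees(np.arctan2(v[1],v[0]))
m=mask(a,(0,120,60),(8,255,255))|mask(a,(172,120,60),(180,255,255))
for n,mm,z in (("yel",mask(a,(20,120,60),(34,255,255)),.077),("red",m,.048)):
    for A,c,l in comps(mm,50):
        v=on("wrist",c,z,o)[:2]-C
        if np.hypot(*v)<.1:print(n,A,c,np.hypot(*v),ang(v))
E
python3 fin.py w6
```

```text
24.1 [ 0.57239455 -0.11907779  0.07163613] [ 0.75181821 -1.52670369  0.51016225]
cap [ 0.5167419  -0.08392304  0.02954969] 0.00016185198713949636
yel 1107 [169.06594399   9.84191509] 0.057524166796698695 87.71735069763852
yel 96 [179.96875     28.38541667] 0.05295415511114351 82.23404557515809
yel 1069 [240.89242283 173.55378859] 0.04133725399821754 7.019073946229616
red 466 [298.74034335 162.77253219] 0.06927152285515818 9.57349435837542
```

arm_command([
  [0.03,0.05,0],
  [0,0,0],
  [0,0,0],
], fingers=[0,0,0], roll=[3,0,0])

```text
t: 24.45
tcp_pos: [0.5738, -0.1165, 0.0714]
orientation: [0.0, 0.989, 0.146, 0.0]
contact_force: [-0.0, -1.3, 0.9]
finger_gap: 0.001
```

```bash
python3 fin.py w7
```

```text
24.45 [ 0.57383946 -0.11648028  0.07144045] [-0.0422432  -1.25580697  0.91655489]
cap [ 0.55438776 -0.08818477  0.00060469] 7.304171129788995e-05
yel 1272 [178.5754717   12.10377358] 0.07091226905336324 119.7436228906016
yel 1071 [241.821662   173.82633053] 0.011502581022782682 73.99439986465732
red 481 [297.81496881 169.1995842 ] 0.03407189301658456 27.40676452859838
```

arm_command([
  [0.1,-0.06,0],
  [0.16,-0.1,0],
  [0,0,0.6],
  [0,0,0.8],
  [0,0,0.6],
  [-0.5,0.25,0.4],
  [-0.5,0.25,0.1],
  [-0.4,0.25,0],
  [0,0,0],
  [0,0,0],
], fingers=[0,0,0,0,0,0,0,0,0,0], roll=[0,0,0,0,0,0,0,0,0,0])

```text
t: 25.5
tcp_pos: [0.5175, -0.0871, 0.1966]
orientation: [0.0, 0.989, 0.147, 0.0]
contact_force: [-0.4, -1.2, 0.0]
finger_gap: -0.001
```

```bash
sed -i 's/comps(b,3000)/comps(b,1500)/' fin.py; python3 fin.py w8; python3 look.py t8
```

```text
25.5 [ 0.51746599 -0.08705542  0.19660694] [-0.35845013 -1.18129327  0.00530337]
cap [ 0.51598759 -0.08382808  0.0300944 ] 0.00021947892585336755
yel 641 [262.08580343 108.68174727] 0.06671434336059712 100.6012805930782
yel 233 [301.67811159 196.48927039] 0.04196299968723083 8.943925285335283
red 94 [328.63829787 191.94680851] 0.0722944583615632 9.406033515846351
25.55 [ 0.51770198 -0.08724242  0.19642082] [1.02148077 0.28329476 0.25970944] q6 -0.5507203809962185
yel 40 [288.4   230.725] 0.06859656461550295 100.93793281976873
```

View pics/w8.png

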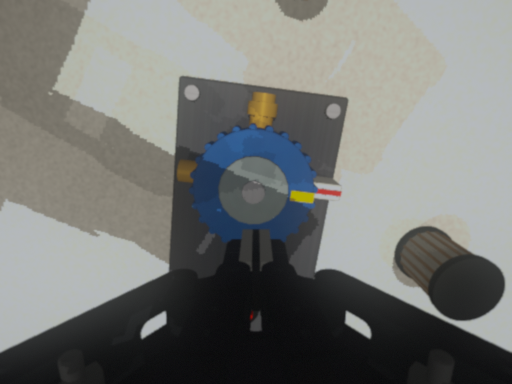

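arm_command([
  [0,0,0.5],
  [-0.3,-0.6,0.3],
  [-0.4,-0.7,0],
  [-0.4,-0.7,0],
  [-0.4,-0.7,0],
  [-0.4,-0.7,0],
  [-0.4,-0.7,0],
  [-0.4,-0.7,0],
  [-0.2,-0.4,0],
  [0,0,0],
], fingers=[0,0,0,0,0,0,0,0,0,0], roll=[0,0,0,0,0,0,0,0,0,0])

```text
t: 26.6
tcp_pos: [0.3709, -0.3496, 0.236]
orientation: [0.0, 0.989, 0.145, -0.0]
contact_force: [0.1, -0.9, -0.6]
finger_gap: 0.003
```

```bash
python3 look.py t9; python3 - <<'E'
from h import *
t=cv2.imread("pics/t9.png")
R=mask(t,(0,60,60),(8,255,255))|mask(t,(170,60,60),(180,255,255))
for A,c,l in comps(R,2):
    if 285<c[0]<380 and 190<c[1]<240:
        v=on("top",c,.048)[:2]-[.5158,-.0835];print("red",A,c,np.degrees(np.arctan2(v[1],v[0])),np.hypot(*v))
for n,p,z in (("oil",(242,231),.15),("el",(321,151),.08)): pass
a=cv2.imread("pics/top.png");d=cv2.absdiff(a,t).max(2);print("diff oil",d[215:250,225:255].max(),"el",d[135:170,305:340].max(),"drv",d[165:236,400:428].max())
s=optics.capture("scene");cv2.imwrite("pics/s2.png",np.hstack([cv2.resize(t[185:270,265:395],(520,340),interpolation=cv2.INTER_CUBIC),cv2.resize(s[150:320,80:300],(270,340))]))
E
```

```text
26.6 [ 0.37090667 -0.34957057  0.23600497] [ 0.12283819 -0.92599785 -0.57505197] q6 -1.1387231299900797
yel 18 [309.94444444 211.11111111] 0.04220536020403682 8.192425283173696
yel 36 [287.66666667 230.13888889] 0.07031634578889731 99.30174483863692
yel 24 [314.41666667 248.29166667] 0.062494671812559015 -175.5469528307768
red 22 [307.09090909 202.40909091] 8.623740535364064 0.06898063292050789
red 129 [363.0620155  216.59689922] -79.99831927865426 0.15232018859214527
diff oil 7 el 7 drv 7
```

View pics/s2.png

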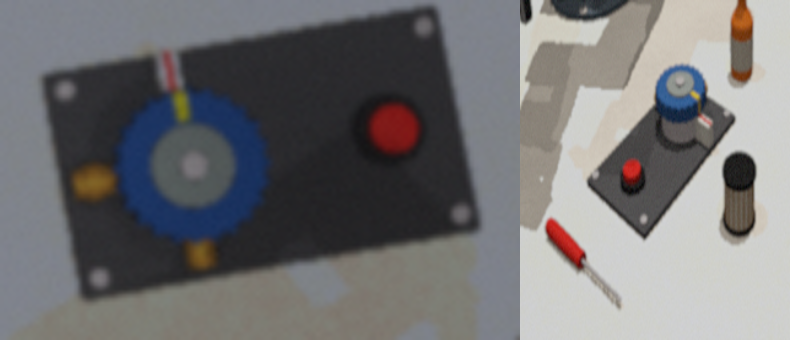

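The mark sits at the pointer within about 0.5° in both views. The button is out, and the oil, element and driver haven't moved. Handing in.

```bash
python3 -c "
from bench import arm
print(arm.sign_off())"
```

```text
the job is handed in; nothing more can be done
None
```

The job is done and handed in at about 26.7 s of the 58 s allowed; sign-off gave no verdict.

- **Bleed button:** I pressed it in until it hit its stop. The fingertip stopped about 28 mm above the bench, 8 mm below the button's rest height, and the force rose past 20 N to 38 N. After I let go, the pictures showed it back out.
- **Ring:** I turned it anticlockwise with the shut fingertip's corner between the ribs, in three strokes totalling about 684°. The mark passed the pointer once and is now at its second return, about 12.56 rad.

**Last checks:**
- **Mark against pointer:** the wrist camera read 8.9° for the mark and 9.4° for the pointer. The top camera read 8.2° and 8.6°. Both put the mark about 0.5° short, which is within measurement noise.
- **Bottle, filter element and screwdriver:** these look the same in the first and last top pictures.
- **Robot:** the arm is clear and touching nothing.

**Checks that disagreed or failed:**
- The first estimates of the ring axis from the top and wrist cameras differed by about 4–5 mm. I settled this from the contact forces and later fits.
- The automatic fit of the cap failed on one picture while the finger was still on the ring, so I measured again after backing away.

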